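# Lock the bottle and set the shaker

## Robot

A 7-joint arm with a two-finger parallel gripper is mounted at the origin on the work surface. World frame = base frame: x ahead of the robot, y to its left, z up, the work surface at z = 0. Lengths are in m, angles in rad, forces in N, time in s.
With the tool pointing down it reaches from about 0.425 to 0.925 m from the base axis. Payload 6.8 kg.
Tool frame: the origin (TCP) lies midway between the tips of the shut fingers; the grasp point (between the pads) lies 19 mm behind it; z points along the fingers, y is the direction in which the jaws open and shut (so a half turn about z gives the same grasp; the last joint's range is limited). The gripper opens to 85 mm and grips with 20 to 120 N. Pads are 22 mm wide; open, the fingers measure 114 mm over their backs; the gripper's body (76 mm by 85 mm) begins 54 mm behind the grasp point. The pads swing forward as they close: fully open they stand 13 mm farther back than shut.
Start: joints at [-1.346, 0.477, 0.022, 1.555, -0.011, 1.109, -0.083], TCP at [0.221, 0.638, 0.231] pointing down, gripper open.
Joint ranges: [-2.96, 2.96], [-0.34, 2.1], [-1.41, 1.46], [0.24, 2.44], [-1.37, 4.51], [0.17, 1.92], [-2.96, 2.96]. Speed limits (rad/s): [2.39, 2.39, 3.14, 3.14, 3.14, 3.14, 3.14].

## Interface

Orientations are given as a unit quaternion [w, x, y, z].
In Python, from station import bot, vision gives the robot as it stands.
- The arm moves only by the tool move_arm, never from a script. Its argument "increments" is text: rows parted by semicolons, each of 7 numbers parted by spaces: the opening, from 0 (shut) to 1 (fully open), then the shift along the world's x, y, z in mm, then the turn, a rotation vector about the world's x, y, z in rad. In form: grip x y z rx ry rz; .... A call has exactly 8 rows; each row shifts and turns the commanded pose from where the row before left it; what a row does not reach is not made up. A row lasts 1/8 s, in which the tool goes at most 62.5 mm and 10.7 degrees, less where a joint would pass 70% of its speed; a pose out of reach is approached as far as the arm can. A call with a gripper value outside its range is refused whole. The fingers move at their own pace and stop on an object; "newtons" is the grip in N (left out, the last holds). Time passes only in rows, so rows that do not move let the fingers close, or fill a call up. It gives the time, the measured TCP pose, the force and the opening at its end, in the units of the state.
- bot.get_obs(): the state, without advancing time (a new reading comes with each control period).
- vision.read_camera(name): name is "side" or "top" or "wrist"; returns (picture, depth): 384x512x3 uint8, red, green, blue; 384x512 float32, m along the optical axis (not along the pixel's ray), 0 where there is no reading.
- vision.calibration(name): a dict with "fx", "fy", "cx", "cy" (pixels), "k1" (the pictures are not rectified: a ray, as slopes to the right and down, at radius r is drawn at 1 + k1 r^2 times it, then the intrinsics apply), "R" (3x3) and "t" (3): a world point X has camera coordinates R X + t; the wrist camera has in their place "hand_eye" (4x4, takes a point from camera to tool coordinates, whose origin is the TCP and whose axes are the flange's). Camera axes: x right, y down, z forward; pixel columns grow to the right and rows downward; lengths in m; the calibration is good to about 2 mm. A picture is of the moment at which its call begins: read the wrist's pose just before it. calibration takes no time and is no camera call.
- bot.hand_in(): hands the job in, once; it reports no verdict.
The state is a dict: "t": time; "q": joint angles; "joint_vel": joint speeds; "joint_torque": joint torques, N m; "eef_pos": TCP position; "tool_rot": TCP orientation; "contact_force": force on the tool from outside, world axes, zero at the start; "torque": the same for the moment, N m; "gripper_width": opening from 0.0 (shut) to 1.0 (fully open).
Only numpy, scipy, OpenCV 4.12 (cv2) and the standard library are available. Lean on these libraries where they do the work, as an engineer would, in place of code of your own. Each camera call takes 0.05 s, during which the arm holds its last target.

## Task

The bottle of wood finish on the bench shaker is about to be shaken. First lock its safety cap: press it down firmly and, keeping it down, turn it clockwise until the rib on the cap lines up with the ridge on the bottle's shoulder, then let it spring back up. Then set the shaker's timer: pull the dial knob straight out, turn it clockwise until its pointer lines up with the small steel marker at the edge of the dial plate, and push it fully back in; leave the marker itself and the tin, spray bottle and sanding block where they are, and let go of everything.

Things in the scene. Friction and masses are not known exactly. Their poses are not given: they have to be found in the camera images.
- cap_mid (a point): Centre (half-way up) of the white, round, finely ribbed bottle cap: 40 mm diameter, 27 mm high, axis vertical. Its x axis runs along the one raised grey rib (19 mm long, 3 mm high) on the cap's top, from the middle towards the rim; z is up. Below the cap's lower edge are 27 mm of free height round the neck (26 mm diameter) down to the bottle's shoulder.
- bottle: Grey square bottle, 60 x 60 mm, shoulder 100 mm above this origin (under its centre), rigidly held in a steel carrier (84 x 84 mm, 45 mm high) on the shaker's plate; neither can move. z is up, x points along the ridge.
- ridge (a point): Top of the outer end of the small ridge (white, 18 x 6 mm, 6 mm high) on the bottle's shoulder, 26 mm out from the cap's axis. Its x axis points outward from the cap's axis along the ridge: this is the direction in which the cap's rib points when locked.
- cap (a joint): Turn of the cap in rad, growing clockwise seen from above; 1.25 (end stop) is locked, rib in line with the ridge. It starts unlocked at 0 to 0.2. With the cap up it is caught by a lug: below 0.27 it cannot go past about 0.27, and once beyond about 1.05 and sprung up it cannot come back.
- cap_press (a joint): How far the cap is pressed down, m: 0 up, 0.008 fully down. A spring holds it up: 5.5 N to start it, 13.5 N fully down. The lug is cleared from about 0.0045 (10 N); press to 0.006 or more while turning.
- dial_grip (a point): Point on the axis of the black timer knob, in the middle of its grip bar, moving with the knob. z points out of the sloped panel along the knob's axis (leaning 30 degrees from vertical towards the operator), x along the bar towards its pointer. The bar is 42 mm long (x), 14 mm thick (y) and reaches from 21 mm below to 12 mm above this point along z.
- console: The sloped panel; origin on its face on the knob's axis, 33 mm below dial_grip with the knob in, z out of the panel, x up the slope. Round skirt of the knob: 48 mm diameter, 9 mm high, with a pointer nose reaching 34 mm from the axis. The panel face is 135 mm (up the slope) by 160 mm, 3 mm below the skirt with the knob in.
- dial_pull (a joint): How far the knob is pulled out along its z, m: 0 fully in, 0.012 fully out (stop). It slides with about 3.5 N of friction and stays where it is left.
- dial (a joint): Turn of the knob in rad, growing clockwise as seen from in front of the panel; 0 (start) is off, pointer up the slope; stop at 1.8. Fully in at off, it is locked and cannot turn; it is free to turn from about 0.007 pulled out. Beyond about 0.65 it can be pushed back in at any angle. Light friction (0.04 N m) holds it.
- marker (a joint): Where the steel marker stands around the dial, rad, measured like joint dial (0.85 to 1.45): the value the dial has to be set to. Stiff; not to be moved.
- marker_tab (a point): The small dark steel marker (20 x 7 mm, about 6 mm high above the panel) at the edge of the round dial plate, its middle 48 mm from the knob's axis. Its x axis points outward from the knob's axis.
- shaker: Grey bench shaker, 290 (x) x 400 (y) mm, fixed to the table. Origin under its centre at table height, -x is its operator's side. Its plinth is 60 mm high; the sloped panel stands at its -y half, panel middle 115 mm high, the box behind it 140 mm high; the shaking plate with the bottle is at its +y half, top at 88 mm.
- tin: Bystander: upright tin, 90 mm diameter, 115 mm high, origin under its centre, on the table.
- sprayer: Bystander: spray bottle, 86 mm diameter, 151 mm high, origin under its centre, on the table.
- sander: Bystander: cork sanding block 112 x 66 x 30 mm, origin under its centre, on the table.

How it is judged:
On the way, in this order (a step that is already met when the one before it is completed fails the run):
1. the cap is pressed down past its lug (value of joint cap_press above 0.0045 m), for 0.1 s.
2. the cap is turned to its locked place and has sprung back up (value of joint cap above 1 rad and value of joint cap_press below 0.002 m), for 0.2 s.
3. the dial knob is pulled out (value of joint dial_pull above 0.007 m), for 0.1 s.
4. with the knob out, its pointer is turned to the marker (value of joint dial_pull above 0.006 m and angle between the x axis of dial_grip and the x axis of marker_tab, either way round below 0.18 rad), for 0.1 s.
At the end, for the whole second after the job is handed in: The cap is locked (joint cap over 1.0 rad) and up (within 2 mm), the dial knob is fully in (within 2 mm) with its pointer within 0.18 rad (10 degrees) of the marker (all of step 2 and value of joint dial_pull below 0.002 m and angle between the x axis of dial_grip and the x axis of marker_tab, either way round below 0.18 rad); the robot touches nothing.
It fails at once if the marker is moved by more than 5 mm (distance of marker_tab from where it was at the start of the episode above 0.005 m).
It fails at once if the tin is moved by more than 25 mm (distance of tin from where it was at the start of the episode above 0.025 m).
It fails at once if the spray bottle is moved by more than 25 mm (distance of sprayer from where it was at the start of the episode above 0.025 m).
It fails at once if the sanding block is moved by more than 25 mm (distance of sander from where it was at the start of the episode above 0.025 m).
It also fails if it takes over 51 s, if anything falls off the work surface, if the arm or the gripper's body presses on something with over 40 N, if the wrist force passes 120 N, or if a joint passes its speed limit or range.

## Working session

There is one attempt and no reset: what is moved stays moved. The work goes in short steps, Python scripts to look and compute and a tool call to move; the robot and the scene stay as the last step left them, time stands still between calls to the robot, and variables do not carry over. Pictures are saved under pics/ and viewed, and the job is handed in when it is done.

Besides the shell and the picture viewer there is one more tool, called after "Call:" as a command line: name --argument value ..., lists and objects as JSON in quotes. move_arm: Moves the arm, as the interface text tells. Its arguments: {"type":"object","properties":{"increments":{"type":"string"},"newtons":{"type":"number"}},"required":["increments"]}

```bash
ls; mkdir -p pics
cat > h.py <<'E'
import numpy as np, cv2
from station import bot, vision
def snap(n,tag):
    o=bot.get_obs(); p,d=vision.read_camera(n); cv2.imwrite(f'pics/{tag}.png',p[:,:,::-1]); np.savez(f'pics/{tag}.npz',p=p,d=d,pos=o['eef_pos'],rot=o['tool_rot']); return p,d
E
python3 - <<'E'
from h import *
for n in('side','top','wrist'):
    snap(n,n+'0'); print(n,vision.calibration(n))
print(bot.get_obs())
E
```

```text
pics
side {'fx': 353.8831168059837, 'fy': 353.8831168059837, 'cx': 255.583210384471, 'cy': 191.40791252008887, 'k1': -0.07238874847641638, 'R': array([[ 0.99790055, -0.06443389, -0.00653934],
       [-0.0461871 , -0.63723479, -0.76928446],
       [ 0.04540089,  0.76797142, -0.63887296]]), 't': array([-0.6071825 ,  0.16611758,  1.04693357])}
top {'fx': 471.4500212852328, 'fy': 471.4500212852328, 'cx': 248.9769893185136, 'cy': 188.17924849066728, 'k1': 0.002889110378927499, 'R': array([[ 0.07110917, -0.99746696, -0.00177578],
       [-0.97132988, -0.06884075, -0.22755045],
       [ 0.22685181,  0.01790579, -0.97376467]]), 't': array([0.02385558, 0.64688737, 1.43121185])}
wrist {'fx': 264.4302900929927, 'fy': 264.4302900929927, 'cx': 255.17373276759088, 'cy': 196.82429904066015, 'k1': -0.01873900094279034, 'hand_eye': array([[-1.39530168e-04, -9.51242110e-01, -3.08445178e-01,
         7.81611273e-02],
       [ 9.99999348e-01,  2.16940572e-04, -1.12140863e-03,
         6.37588484e-04],
       [ 1.13364539e-03, -3.08445133e-01,  9.51241460e-01,
        -1.42252062e-01],
       [ 0.00000000e+00,  0.00000000e+00,  0.00000000e+00,
         1.00000000e+00]])}
{'t': 0.15, 'q': array([-1.34610173,  0.47761021,  0.02238367,  1.5561673 , -0.01151454,
        1.10929353, -0.0831137 ]), 'joint_vel': array([-0.00016179, -0.00159279, -0.00052169, -0.00321145,  0.00170333,
        0.00047725, -0.00076573]), 'joint_torque': array([ 2.63698734e-03, -5.96924937e+01,  1.61000244e+00, -2.81486589e+01,
        1.26359434e-02,  6.58181394e-03,  1.04007495e-05]), 'eef_pos': array([0.22039411, 0.63755405, 0.23057387]), 'tool_rot': array([-6.35280609e-05,  1.65647553e-01,  9.86184786e-01, -6.71897681e-04]), 'contact_force': array([ 0.59586043,  0.37557987, -0.21317247]), 'torque': array([ 0.00793616, -0.02658591, -0.03890595]), 'gripper_width': 0.9986374376147136}
```

View pics/side0.png

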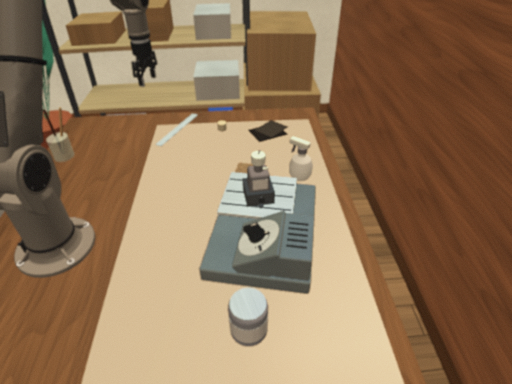

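View pics/top0.png

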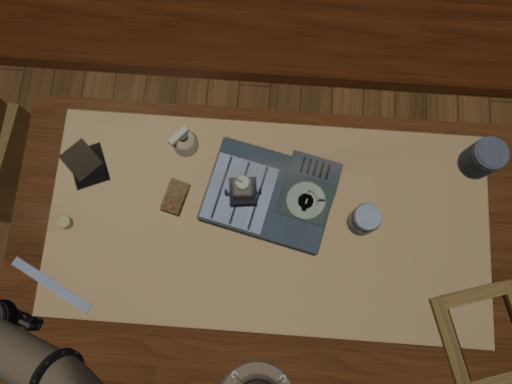

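View pics/wrist0.png

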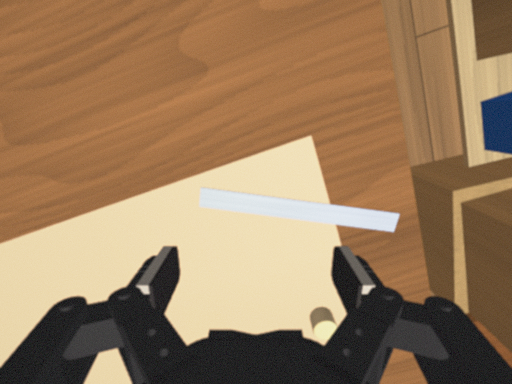

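```bash
cat >> h.py <<'E'
def crop(tag,x0,y0,x1,y1,out,s):
    im=cv2.imread(f'pics/{tag}.png')[y0:y1,x0:x1]; cv2.imwrite(f'pics/{out}.png',cv2.resize(im,None,fx=s,fy=s,interpolation=cv2.INTER_CUBIC))
from scipy.spatial.transform import Rotation as Ro
def q2R(q): return Ro.from_quat([q[1],q[2],q[3],q[0]]).as_matrix()
def ray(n,u,v,pos=None,rot=None):
    c=vision.calibration(n)
    K=np.array([[c['fx'],0,c['cx']],[0,c['fy'],c['cy']],[0,0,1]])
    # invert radial
    a=np.array([(u-c['cx'])/c['fx'],(v-c['cy'])/c['fy']]); b=a.copy()
    for _ in range(20): b=a/(1+c['k1']*(b@b))
    d=np.array([b[0],b[1],1.])
    if n=='wrist':
        H=c['hand_eye']; R=q2R(rot); return R@H[:3,3]+pos, R@H[:3,:3]@d
    return -c['R'].T@c['t'], c['R'].T@d
def onz(n,u,v,z,pos=None,rot=None):
    o,d=ray(n,u,v,pos,rot); return o+d*(z-o[2])/d[2]
def atd(n,u,v,dep,pos=None,rot=None):
    o,d=ray(n,u,v,pos,rot); return o+d*dep
def proj(n,X,pos=None,rot=None):
    c=vision.calibration(n)
    if n=='wrist':
        H=c['hand_eye'];R=q2R(rot);x=H[:3,:3].T@(R.T@(np.asarray(X)-pos)-H[:3,3])
    else: x=c['R']@X+c['t']
    b=x[:2]/x[2]; b=b*(1+c['k1']*(b@b)); return np.array([c['fx']*b[0]+c['cx'],c['fy']*b[1]+c['cy']])
E
python3 - <<'E'
from h import *
crop('top0',190,130,350,260,'c1',5)
crop('side0',195,130,325,290,'c2',3.75)
D=np.load('pics/top0.npz')['d']
for u,v in [(242,183),(305,201),(320,165),(367,211),(185,145),(175,197),(262,160),(300,240),(220,145),(340,170),(318,250),(202,200)]:
    print((u,v),np.round(atd('top',u,v,D[v,u]),4))
E
```

```text
(242, 183) [0.6183 0.0874 0.2417]
(305, 201) [ 0.5954 -0.1013  0.1639]
(320, 165) [ 0.7161 -0.1445  0.1433]
(367, 211) [ 0.5876 -0.297   0.117 ]
(185, 145) [0.7688 0.286  0.0883]
(175, 197) [0.608  0.3109 0.0261]
(262, 160) [0.7444 0.0342 0.06  ]
(300, 240) [ 0.4911 -0.1017  0.0627]
(220, 145) [0.7879 0.1761 0.0541]
(340, 170) [ 0.7042 -0.2062  0.1442]
(318, 250) [ 0.4706 -0.1677  0.0008]
(202, 200) [0.5979 0.2177 0.0577]
```

View pics/c1.png

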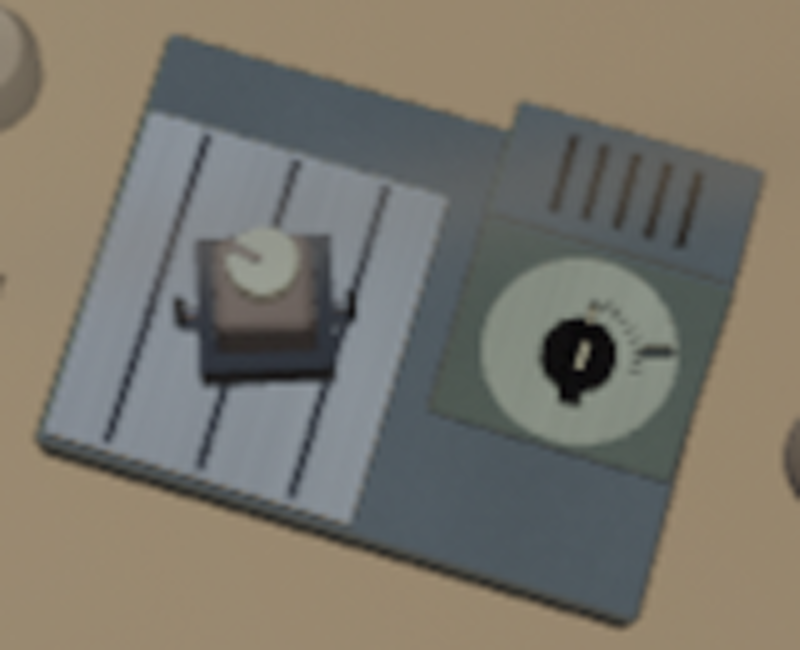

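View pics/c2.png

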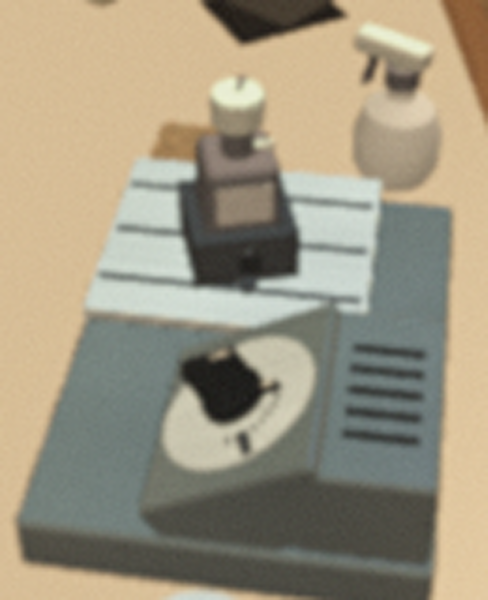

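Call:
move_arm --increments "1 20 -40 20 0 0 0; 1 24 -40 20 0 0 0; 1 24 -40 20 0 0 0; 1 24 -40 20 0 0 0; 1 24 -40 20 0 0 0; 1 24 -40 20 0 0 0; 1 24 -40 20 0 0 0; 1 24 -40 20 0 0 0"

```text
t: 1.15
eef_pos: [0.409, 0.3164, 0.3918]
tool_rot: [-0.0, 0.166, 0.986, -0.0]
contact_force: [0.9, -0.1, 0.1]
gripper_width: 1.004
```

Call:
move_arm --increments "1 24 -40 5 0 0 0; 1 24 -40 5 0 0 0; 1 24 -40 0 0 0 0; 1 24 -40 0 0 0 0; 1 24 -40 0 0 0 0; 1 24 -40 0 0 0 0; 1 24 -40 0 0 0 0; 1 0 -20 0 0 0 0"

```text
t: 2.15
eef_pos: [0.5771, 0.0151, 0.4007]
tool_rot: [-0.0, 0.167, 0.986, -0.001]
contact_force: [0.7, -0.1, -0.0]
gripper_width: 0.996
```

Run:
```python
from h import *
snap('wrist','w1'); o=bot.get_obs(); print(o['t'],o['q'],o['eef_pos'],o['tool_rot'],o['contact_force'])
```

```text
2.2 [-0.52213027  0.20699117  0.47732465  1.58373077 -0.09427073  1.3751247
  1.19707899] [0.57634033 0.0128996  0.4010321 ] [-1.67239386e-04  1.68501977e-01  9.85700678e-01 -1.10903567e-03] [ 0.05628303 -1.78228125  0.78055528]
```

View pics/w1.png

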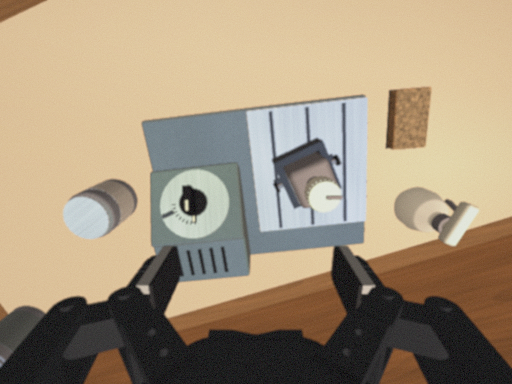

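Run:
```python
from h import *
crop('w1',145,150,255,255,'c3',6)
crop('w1',265,130,365,220,'c4',6)
```

```text
(no output)
```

View pics/c3.png

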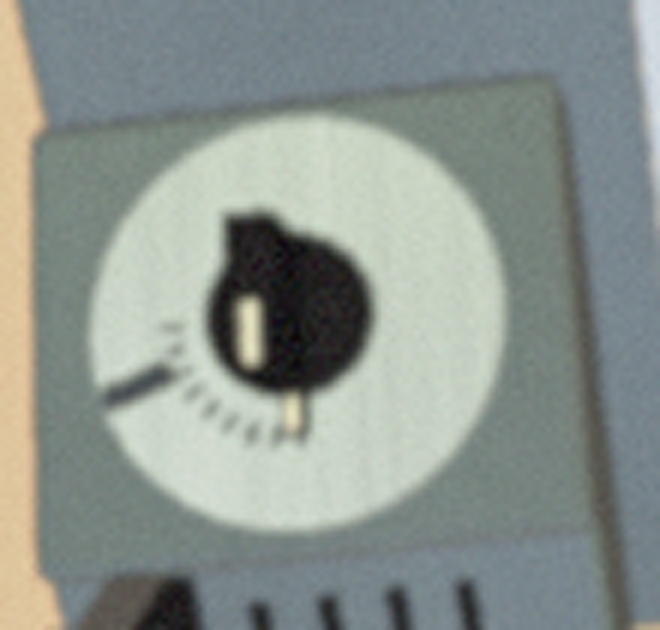

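View pics/c4.png

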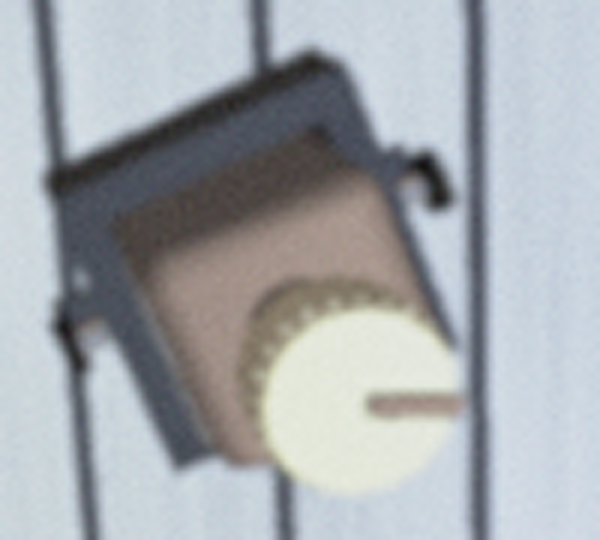

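```bash
cat > m.py <<'E'
from h import *
def pts(n,f):
    d=f['d'].astype(float); c=vision.calibration(n); H,W=d.shape
    P=np.full((H,W,3),np.nan)
    for v in range(H):
        for u in range(W):
            if d[v,u]>0: P[v,u]=atd0(c,n,u,v,d[v,u],f)
    return P
def cloud(n,tag):
    f=np.load(f'pics/{tag}.npz'); c=vision.calibration(n); d=f['d'].astype(float)
    K=np.array([[c['fx'],0,c['cx']],[0,c['fy'],c['cy']],[0,0,1]])
    vv,uu=np.mgrid[0:384,0:512]; a=np.stack([(uu-c['cx'])/c['fx'],(vv-c['cy'])/c['fy']],-1); b=a.copy()
    for _ in range(20): b=a/(1+c['k1']*(b**2).sum(-1,keepdims=True))
    X=np.concatenate([b,np.ones_like(b[...,:1])],-1)*d[...,None]
    if n=='wrist':
        Hh=c['hand_eye'];R=q2R(f['rot']); W=(X@Hh[:3,:3].T+Hh[:3,3])@R.T+f['pos']
    else: W=(X-c['t'])@c['R']
    return W,d>0,f['p'],f['pos'],f['rot']
E
python3 - <<'E'
from m import *
W,ok,p,pos,rot=cloud('wrist','w1')
# cap top
for n,tag,b in (('wrist','w1',(300,365,165,225)),('top','top0',(225,262,170,205))):
    Wc,okc,pp,po,ro=cloud(n,tag)
    m=np.zeros(okc.shape,bool); m[b[2]:b[3],b[0]:b[1]]=1
    m&=okc&(abs(Wc[...,2]-0.242)<0.008)
    v,u=np.nonzero(m); (cc,ax,an)=cv2.fitEllipse(cv2.convexHull(np.stack([u,v],1).astype(np.float32)))
    print(n,m.sum(),cc,ax,onz(n,*cc,0.242,po,ro),np.median(Wc[m],0))
po,ro=pos,rot
a=onz('wrist',265+365/6,130+404/6,.244,po,ro);b=onz('wrist',265+462/6,130+404/6,.244,po,ro);d=b-a;print('rib',a,b,np.degrees(np.arctan2(d[1],d[0])))
# panel plane
for n,tag,b in (('wrist','w1',(150,245,165,240)),('top','top0',(275,340,170,225))):
    Wc,okc,pp,po,ro=cloud(n,tag)
    m=np.zeros(okc.shape,bool); m[b[2]:b[3],b[0]:b[1]]=1
    m&=okc; Q=Wc[m]; Q=Q[(Q[:,2]>.085)&(Q[:,2]<.15)]
    for _ in range(6):
        A=np.c_[Q[:,:2],np.ones(len(Q))]; s=np.linalg.lstsq(A,Q[:,2],rcond=None)[0]; r=Q[:,2]-A@s; Q=Q[abs(r)<max(2*r.std(),.002)]
    nn=np.array([-s[0],-s[1],1]);nn/=np.linalg.norm(nn); print(n,len(Q),s,nn,'lean',np.degrees(np.arccos(nn[2])),'yaw',np.degrees(np.arctan2(-nn[1],-nn[0])))
E
```

```text
wrist 878 (324.0798034667969, 194.79859924316406) (32.46102523803711, 34.72629165649414) [0.62017831 0.0872772  0.242     ] [0.62072086 0.08740366 0.24134055]
top 157 (241.4417724609375, 182.3228759765625) (13.620792388916016, 14.080693244934082) [0.62008082 0.08912753 0.242     ] [0.62051474 0.08906332 0.24179488]
rib [0.62316209 0.08814415 0.244     ] [0.62951715 0.10636003 0.244     ] 70.76739865909163
wrist 5045 [ 0.55835032 -0.12987354 -0.2386747 ] [-0.48440209  0.11267302  0.86755945] lean 29.823741254095733 yaw -13.09429107427756
top 2085 [ 0.45754392 -0.10002685 -0.17395149] [-0.41435089  0.09058413  0.90559807] lean 25.09604649398776 yaw -12.331811783376295
```

Run:
```python
from m import *
W,ok,p,pos,rot=cloud('wrist','w1')
s=np.array([ 0.55835032,-0.12987354,-0.2386747]); nn=np.array([-s[0],-s[1],1]);nn/=np.linalg.norm(nn)
def onp(u,v,off=0):
    o,d=ray('wrist',u,v,pos,rot); p0=np.array([0,0,s[2]])+nn*off; return o+d*(nn@(p0-o))/(nn@d)
g=cv2.cvtColor(p,cv2.COLOR_RGB2HSV)
m=np.zeros(ok.shape,np.uint8); roi=(slice(160,245),slice(150,240)); print(g[200,165],g[225,200],g[175,165],g[250,175])
m[roi]=(g[roi][...,2]>165)
cs,_=cv2.findContours(m,cv2.RETR_EXTERNAL,cv2.CHAIN_APPROX_NONE); c=max(cs,key=cv2.contourArea); c=cv2.convexHull(c)
e=cv2.fitEllipse(c);print(e)
B=np.array([onp(*q[0]) for q in c]); C=B.mean(0); 
xs=np.array([0,0,1])-nn*nn[2]; xs/=np.linalg.norm(xs); ys=np.cross(nn,xs)
b=np.c_[B@xs,B@ys]; A=np.c_[2*b,np.ones(len(b))]; sol=np.linalg.lstsq(A,(b**2).sum(1),rcond=None)[0]; r=np.sqrt(sol[2]+sol[0]**2+sol[1]**2)
C=xs*sol[0]+ys*sol[1]+nn*(nn@B[0]); print('C',C,'r',r,'xs',xs,'grip',C+.033*nn)
# marker in crop: ends (105,400),(178,368)
for q in ((105,400),(178,368)):
    M=onp(145+q[0]/6,150+q[1]/6,.006); d=M-C; print('mark',M,np.hypot(d@xs,d@ys),'cw',-np.arctan2(d@ys,d@xs))
for q in ((295,437),(293,390)):
    M=onp(145+q[0]/6,150+q[1]/6,.012); d=M-C; print('nose',np.hypot(d@xs,d@ys),'cw',-np.arctan2(d@ys,d@xs))
# grip bar top stripe
for q in ((247,295),(252,368)):
    M=onp(145+q[0]/6,150+q[1]/6,.045); d=M-C; print('bar',d@xs,d@ys)
crop('w1',145,150,255,255,'c3',6)
# plinth edges yaw
for a,b in (((148,124),(366,97)),):
    A1=onz('wrist',*a,.06,pos,rot);B1=onz('wrist',*b,.06,pos,rot);d=B1-A1;print(A1,B1,np.degrees(np.arctan2(d[1],d[0]))-90, np.linalg.norm(d))
```

```text
[ 53  20 213] [ 58  18 216] [ 76  24 137] [168  49  26]
((194.02597045898438, 203.52218627929688), (67.34207916259766, 71.2357177734375), 44.3967170715332)
C [ 0.60919597 -0.1080068   0.11549729] r 0.060368972115638755 xs [ 0.84500164 -0.19654928  0.49733349] grip [ 0.5932107  -0.10428859  0.14412675]
mark [ 0.6111774  -0.16264536  0.13061568] 0.056408017214670876 cw 1.2096355566039767
mark [ 0.61005457 -0.14066201  0.12713369] 0.034154147006215 cw 1.1825041069235496
nose 0.03652065844604672 cw -0.06843240912285281
nose 0.023560327047173504 cw -0.10764375286977192
bar 0.0030205855456818835 0.0008761990102561936
bar 0.02216695799418173 0.0014309473906908585
[ 0.46038315 -0.14574662  0.06      ] [0.54352859 0.22811307 0.06      ] -12.538373630053911 0.38299377490617503
```

Call:
move_arm --increments "1 14 25 -30 0 0 0; 1 15 25 -35 0 0 0; 1 15 25 -36 0 0 0; 1 0 0 0 0 0 0; 1 0 0 0 0 0 0; 1 0 0 0 0 0 0; 1 0 0 0 0 0 0; 1 0 0 0 0 0 0"

```text
t: 3.2
eef_pos: [0.6206, 0.0926, 0.301]
tool_rot: [0.0, 0.166, 0.986, 0.0]
contact_force: [0.1, 0.9, 0.3]
gripper_width: 0.998
```

Run:
```python
from m import *
snap('wrist','w2'); snap('side','s2');crop('s2',195,130,325,290,'c5',3.75)
W,ok,p,pos,rot=cloud('wrist','w2'); print(pos,rot)
m=ok&(abs(W[...,2]-.242)<.006)&(np.hypot(W[...,0]-.62,W[...,1]-.088)<.03)
v,u=np.nonzero(m);e=cv2.fitEllipse(cv2.convexHull(np.stack([u,v],1).astype(np.float32)));print(e,onz('wrist',*e[0],.242,pos,rot),np.median(W[m],0))
```

```text
[0.62061138 0.09260756 0.30100612] [4.50921050e-04 1.65923104e-01 9.86138539e-01 3.18480146e-04]
((250.01683044433594, 213.30589294433594), (46.7885856628418, 49.0714111328125), 95.04814147949219) [0.62060156 0.0886237  0.242     ] [0.62117791 0.08842481 0.24153991]
```

View pics/w2.png

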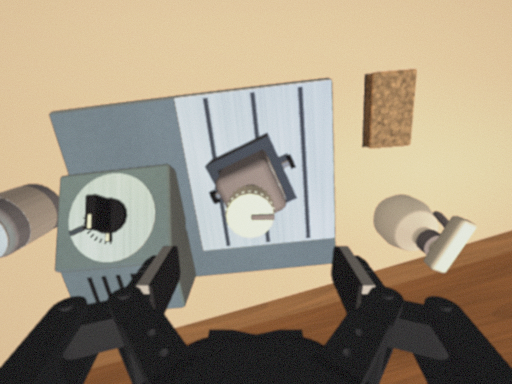

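Call:
move_arm --increments "1 0 -4 -20 0 0 0; 1 0 0 -35 0 0 0; 1 0 0 -33 0 0 0; 1 0 0 0 0 0 0; 0 0 0 0 0 0 0; 0 0 0 0 0 0 0; 0 0 0 0 0 0 0; 0 0 0 0 0 0 0" --newtons 70

```text
t: 4.3
eef_pos: [0.621, 0.0879, 0.2137]
tool_rot: [0.001, 0.166, 0.986, -0.0]
contact_force: [-3.2, -4.1, 6.1]
gripper_width: 0.452
```

Call:
move_arm --increments "0 0 0 0 0 0 0; 0 0 0 0 0 0 0; 0 0 0 0 0 0 0; 0 0 0 0 0 0 0; 0 0 0 -2 0 0 0; 0 0 0 -3 0 0 0; 0 0 0 -3 0 0 0; 0 0 0 0 0 0 0"

```text
t: 5.3
eef_pos: [0.621, 0.0878, 0.2067]
tool_rot: [0.001, 0.166, 0.986, 0.0]
contact_force: [-6.0, -3.3, 12.9]
gripper_width: 0.45
```

Run:
```python
from m import *
snap('side','s3');crop('s3',195,100,325,230,'c5',4.5)
o=bot.get_obs();print(o)
```

```text
{'t': 5.35, 'q': array([-0.53986693,  0.4413437 ,  0.4048491 ,  1.72399553, -0.19905606,
        1.01518551,  1.17240099]), 'joint_vel': array([-0.000496  , -0.00103396, -0.0027644 ,  0.00183633,  0.00055463,
       -0.00034006,  0.00103991]), 'joint_torque': array([ -1.61816373, -45.21499515,   3.9083223 , -24.66780245,
        -0.79319185,  -1.70371648,  -0.06847534]), 'eef_pos': array([0.62105481, 0.08783446, 0.20667926]), 'tool_rot': array([8.43028569e-04, 1.66171805e-01, 9.86096443e-01, 1.62023996e-04]), 'contact_force': array([-5.64014649, -3.0692066 , 13.1238114 ]), 'torque': array([-0.60991163,  1.03998272,  0.03282153]), 'gripper_width': 0.4491663085486872}
```

View pics/c5.png

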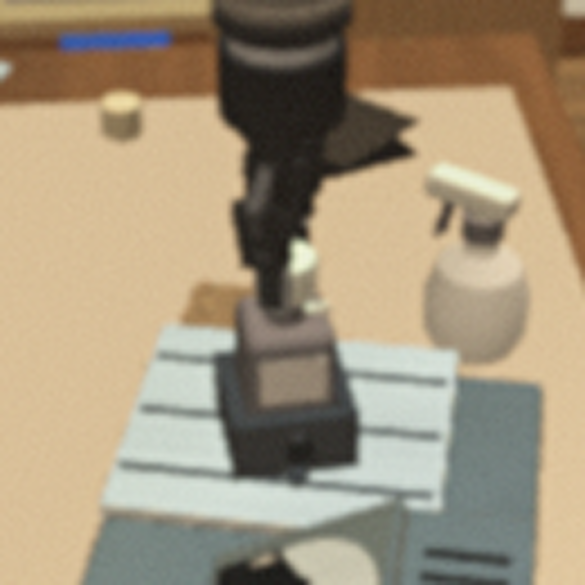

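Call:
move_arm --increments "0 0 0 -1 0 0 -0.08; 0 0 0 0 0 0 -0.15; 0 0 0 0 0 0 -0.15; 0 0 0 0 0 0 -0.15; 0 0 0 0 0 0 -0.15; 0 0 0 0 0 0 -0.15; 0 0 0 0 0 0 -0.15; 0 0 0 0 0 0 0"

```text
t: 6.35
eef_pos: [0.6217, 0.0893, 0.2061]
tool_rot: [0.001, 0.611, 0.792, 0.002]
contact_force: [-4.3, -0.9, 14.2]
gripper_width: 0.453
```

Run:
```python
from m import *
o=bot.get_obs();print(o); print(q2R(o['tool_rot'])[:,1])
snap('wrist','w3');snap('side','s4');crop('w3',150,130,350,300,'c6',4)
```

```text
{'t': 6.35, 'q': array([-0.70365111,  0.48383556,  0.63872959,  1.7345389 , -0.33084714,
        1.02939741,  0.30848681]), 'joint_vel': array([ 9.84984659e-03, -4.59212137e-03, -1.16697259e-02,  1.79819823e-03,
        3.50038681e-03, -6.50400864e-05,  3.82493264e-02]), 'joint_torque': array([ -0.36084551, -42.54481316,   7.81482071, -22.4977988 ,
        -0.23712158,  -1.48688357,  -0.35661782]), 'eef_pos': array([0.62170211, 0.08925617, 0.20608399]), 'tool_rot': array([7.58516164e-04, 6.10913369e-01, 7.91695618e-01, 1.52604865e-03]), 'contact_force': array([-4.34522002, -0.86093844, 14.24066042]), 'torque': array([-0.15212265,  1.03226833, -0.1517077 ]), 'gripper_width': 0.45279193997237677}
[0.96731256 0.25356505 0.00334311]
```

View pics/c6.png

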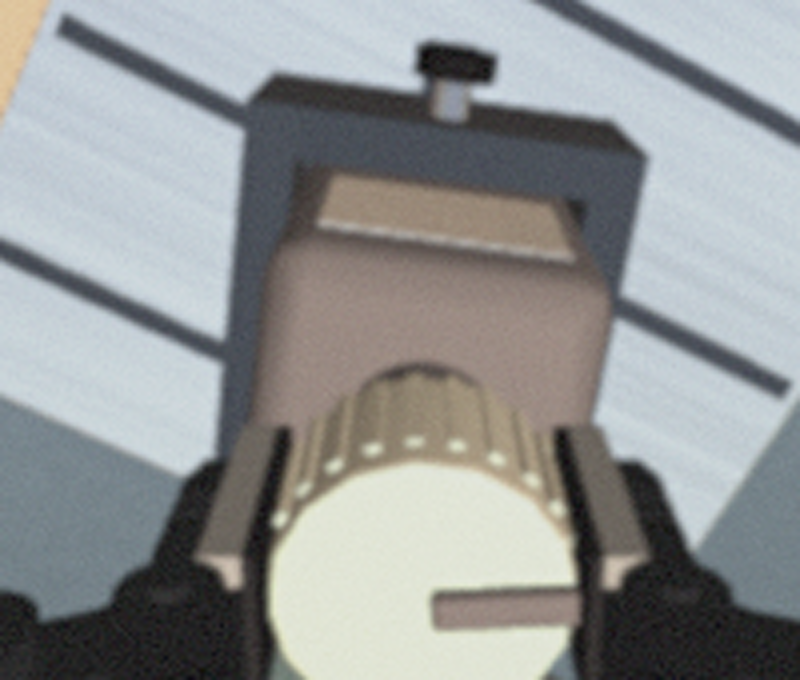

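Call:
move_arm --increments "0 0 0 0 0 0 -0.06; 0 0 0 0 0 0 -0.06; 0 0 0 0 0 0 -0.06; 0 0 0 0 0 0 0; 0 0 0 0 0 0 0; 0 0 0 0 0 0 0; 0 0 0 0 0 0 0; 0 0 0 0 0 0 0"

```text
t: 7.45
eef_pos: [0.622, 0.0893, 0.2058]
tool_rot: [0.001, 0.679, 0.734, 0.002]
contact_force: [-2.3, 0.1, 12.7]
gripper_width: 0.447
```

Run:
```python
from m import *
o=bot.get_obs();print(o['contact_force'],o['torque'],o['q'], q2R(o['tool_rot'])[:,1],o['eef_pos'])
snap('wrist','w4');crop('w4',150,130,350,300,'c7',4)
```

```text
[-2.29378383  0.08663    12.67950483] [-0.11475348  0.62414365 -0.01813327] [-0.73228918  0.49512407  0.68247981  1.73635442 -0.35791362  1.03356747
  0.15443096] [0.99695292 0.0779108  0.0038456 ] [0.62201572 0.08930603 0.20584427]
```

View pics/c7.png

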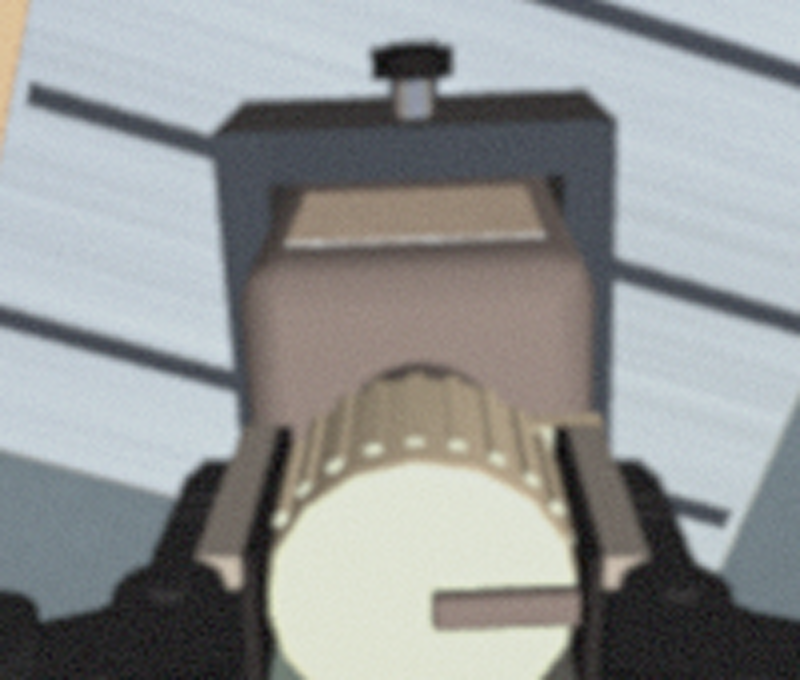

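Call:
move_arm --increments "1 0 0 0 0 0 0; 1 0 0 0 0 0 0; 1 0 0 0 0 0 0; 1 0 0 10 0 0 0; 1 0 0 30 0 0 0; 1 0 0 30 0 0 0; 1 0 0 30 0 0 0; 1 0 0 0 0 0 0"

```text
t: 8.5
eef_pos: [0.622, 0.0887, 0.3064]
tool_rot: [0.001, 0.679, 0.734, 0.002]
contact_force: [0.4, -0.0, 0.3]
gripper_width: 0.997
```

Run:
```python
from m import *
o=bot.get_obs();print(o['t'],o['contact_force'],o['q'], q2R(o['tool_rot'])[:,1],o['eef_pos'])
snap('wrist','w5');crop('w5',100,100,400,320,'c8',2.6)
W,ok,p,pos,rot=cloud('wrist','w5')
m=ok&(abs(W[...,2]-.242)<.012)&(np.hypot(W[...,0]-.621,W[...,1]-.0886)<.017); print(np.median(W[m],0),m.sum())
```

```text
8.5 [ 0.44594616 -0.02754463  0.2899759 ] [-0.77361037  0.40341227  0.73449273  1.62310683 -0.28494514  1.21986121
  0.09614372] [0.99696905 0.07762825 0.00515452] [0.6220194  0.08869886 0.30643337]
[0.62097344 0.08961932 0.2417597 ] 1209
```

View pics/c8.png

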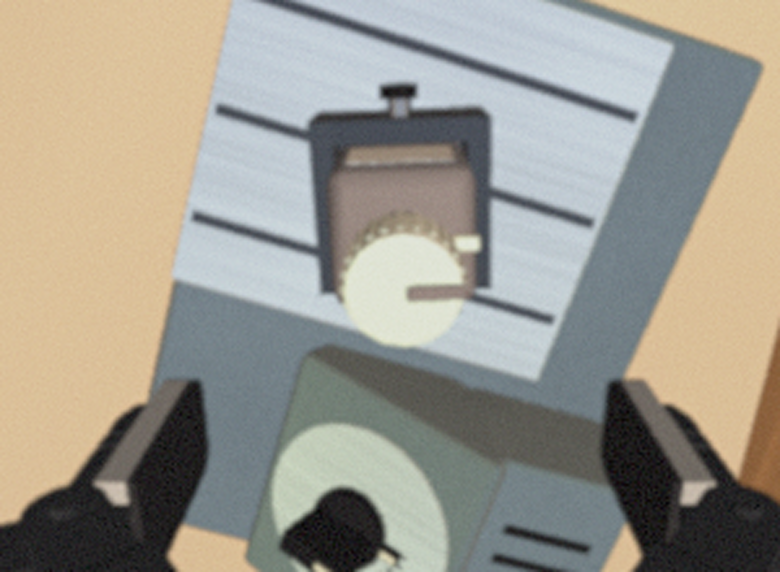

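```bash
cat > plan.py <<'E'
from h import *
import sys
def goal(grip_off,cw=0.0,yaw=-13.0,lean=30.0,C=np.array([0.6095,-0.106,0.1155])):
    y=np.radians(yaw);l=np.radians(lean)
    nn=np.array([-np.sin(l)*np.cos(y),-np.sin(l)*np.sin(y),np.cos(l)])
    xs=np.array([np.cos(l)*np.cos(y),np.cos(l)*np.sin(y),np.sin(l)]); ys=np.cross(nn,xs)
    Q=Ro.from_rotvec(-cw*nn).as_matrix()
    Y=Q@ys; R=np.c_[np.cross(Y,-nn),Y,-nn]
    return C+nn*(0.033+grip_off), R, nn,xs,ys
E
python3 - <<'E'
from plan import *
o=bot.get_obs(); R0=q2R(o['tool_rot'])
p,R,nn,xs,ys=goal(0.09)
rv=Ro.from_matrix(R@R0.T).as_rotvec(); print(p,(p-o['eef_pos'])*1e3,rv,np.linalg.norm(rv),rv/9,nn)
E
```

```text
[ 0.54957624 -0.09216551  0.22202112] [ -71.51355604 -181.04821306  -82.59809383] [-0.42612271 -0.36363338  1.23471035] 1.355846395750539 [-0.04734697 -0.04040371  0.13719004] [-0.48718503  0.11247553  0.8660254 ]
```

Call:
move_arm --increments "1 -9 -23 0 -0.0533 -0.0455 0.1543; 1 -9 -23 0 -0.0533 -0.0455 0.1543; 1 -9 -23 -8 -0.0533 -0.0455 0.1543; 1 -9 -23 -15 -0.0533 -0.0455 0.1543; 1 -9 -23 -15 -0.0533 -0.0455 0.1543; 1 -9 -22 -15 -0.0533 -0.0455 0.1543; 1 -9 -22 -15 -0.0533 -0.0455 0.1543; 1 -9 -22 -15 -0.0533 -0.0455 0.1543"

```text
t: 9.55
eef_pos: [0.5473, -0.0921, 0.2192]
tool_rot: [0.258, 0.107, 0.96, -0.031]
contact_force: [0.9, -1.0, 0.1]
gripper_width: 1.0
```

Call:
move_arm --increments "1 0 0 0 0 0 0; 1 0 0 0 0 0 0; 1 0 0 0 0 0 0; 1 0 0 0 0 0 0; 0.6 0 0 0 0 0 0; 0.6 0 0 0 0 0 0; 0.6 0 0 0 0 0 0; 0.6 0 0 0 0 0 0"

```text
t: 10.55
eef_pos: [0.5485, -0.092, 0.2203]
tool_rot: [0.258, 0.11, 0.96, -0.03]
contact_force: [0.6, -0.4, -0.2]
gripper_width: 0.596
```

Run:
```python
from plan import *
o=bot.get_obs(); R0=q2R(o['tool_rot'])
p,R,nn,xs,ys=goal(0.09)
rv=Ro.from_matrix(R@R0.T).as_rotvec(); print(o['t'],o['q'],o['eef_pos'],(p-o['eef_pos'])*1e3,rv)
snap('wrist','w6')
```

```text
10.55 [-0.66767998  0.06863332  0.69089345  2.2792397   0.22370808  0.30326152
  1.15731595] [ 0.5485031  -0.09202471  0.22031367] [ 1.07314163 -0.14080061  1.70745111] [0.00213784 0.00058235 0.00128744]
```

View pics/w6.png

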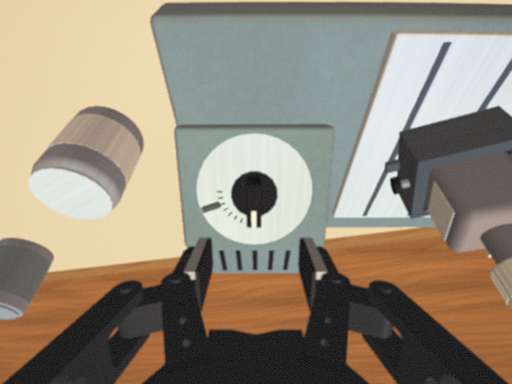

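Run:
```python
from m import *
from plan import goal
W,ok,p,pos,rot=cloud('wrist','w6')
_,_,nn,xs,ys=goal(0)
C=np.array([0.6095,-0.106,0.1155])
def onp(u,v,off=0):
    o,d=ray('wrist',u,v,pos,rot); return o+d*(nn@(C+nn*off-o))/(nn@d)
# plane check
m=np.zeros(ok.shape,bool); m[130:270,185:330]=1; m&=ok
q=(W[m]-C); h=q@nn; print('face height',np.median(h[abs(h)<.008]))
k=abs(h)<.006;Q=W[m][k];u,s,vt=np.linalg.svd(Q-Q.mean(0),full_matrices=False);n2=vt[2]*np.sign(vt[2,2]);print('normal',n2,nn)
g=cv2.cvtColor(p,cv2.COLOR_RGB2HSV);mm=np.zeros(ok.shape,np.uint8);mm[128:252,190:320]=g[128:252,190:320,2]>170
cs,_=cv2.findContours(mm,cv2.RETR_EXTERNAL,cv2.CHAIN_APPROX_NONE);c=cv2.convexHull(max(cs,key=cv2.contourArea));B=np.array([onp(*z[0])-C for z in c]);b=np.c_[B@xs,B@ys];A=np.c_[2*b,np.ones(len(b))];s=np.linalg.lstsq(A,(b**2).sum(1),rcond=None)[0];print('plate centre offs mm',s[:2]*1e3,np.sqrt(s[2]+s[:2]@s[:2]))
# marker mask
d=(g[...,2]<140);mk=np.zeros(ok.shape,np.uint8);mk[196:220,198:224]=d[196:220,198:224]
n,l,st,ce=cv2.connectedComponentsWithStats(mk);i=1+np.argmax(st[1:,4]);v,u=np.nonzero(l==i);M=np.array([onp(a,bb,.006)-C for a,bb in zip(u,v)])
mx,my=M@xs,M@ys;print(st[i],'marker mean',mx.mean(),my.mean());t=np.c_[mx-mx.mean(),my-my.mean()];ax=np.linalg.svd(t,full_matrices=False)[2][0];ax*=np.sign(-ax[1]);print('axis ang',np.arctan2(-ax[1],ax[0]))
for cx,cy in ((0,0),(s[0],s[1])): print('cw',np.arctan2(-(my.mean()-cy),mx.mean()-cx),np.hypot(my.mean()-cy,mx.mean()-cx))
crop('w6',185,120,335,260,'c9',5)
```

```text
face height -0.00030830609323905526
normal [-0.48698497  0.11446728  0.86587694] [-0.48718503  0.11247553  0.8660254 ]
plate centre offs mm [ 0.43845092 -1.47664897] 0.06096556903657117
[202 202  19  10 104] marker mean 0.014253166933051585 -0.046139652161800285
axis ang 1.2234407780287202
cw 1.2711820940704053 0.04829099573661074
cw 1.2708202330996787 0.046750724405375164
```

View pics/c9.png

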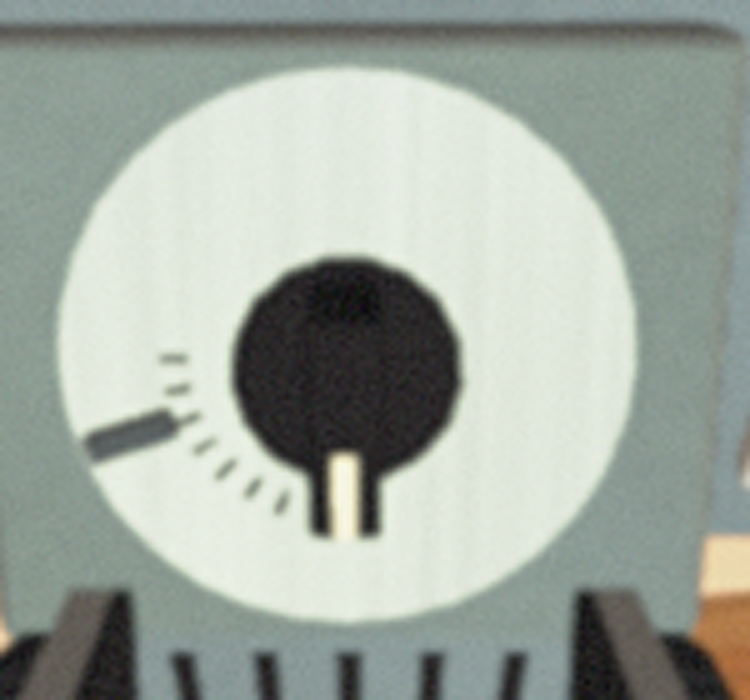

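Call:
move_arm --increments "0.6 7 -2 -11 0 0 0; 0.6 7 -2 -11 0 0 0; 0.6 7 -2 -11 0 0 0; 0.6 7 -1 -12 0 0 0; 0.6 0 0 0 0 0 0; 0.6 0 0 0 0 0 0; 0.6 0 0 0 0 0 0; 0.6 0 0 0 0 0 0"

```text
t: 11.6
eef_pos: [0.5766, -0.0988, 0.1758]
tool_rot: [0.258, 0.11, 0.959, -0.03]
contact_force: [1.5, 0.1, 0.2]
gripper_width: 0.602
```

Run:
```python
from plan import *
o=bot.get_obs(); R0=q2R(o['tool_rot'])
p,R,nn,xs,ys=goal(-0.016); p=p+.0003*xs-.0007*ys
rv=Ro.from_matrix(R@R0.T).as_rotvec(); print(o['t'],o['q'],o['eef_pos'],(p-o['eef_pos'])*1e3,rv)
snap('wrist','w7')
```

```text
11.6 [-0.4640535   0.21805928  0.52606211  2.2573364  -0.02968006  0.1789415
  1.3941201 ] [ 0.57659188 -0.09880978  0.1757535 ] [ 24.72165751  -6.0186436  -45.38106747] [0.00191908 0.00128108 0.00093632]
```

View pics/w7.png

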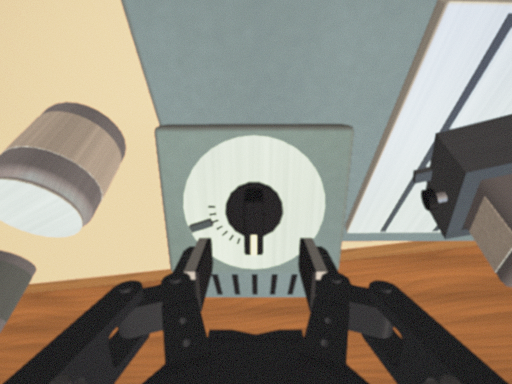

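```bash
cat > fk.py <<'E'
import numpy as np
from scipy.spatial.transform import Rotation as Ro
from scipy.optimize import least_squares
S=[([-1.34610173,0.47761021,0.02238367,1.5561673,-0.01151454,1.10929353,-0.0831137],[0.22039411,0.63755405,0.23057387],[-6.35280609e-05,1.65647553e-01,9.86184786e-01,-6.71897681e-04]),
([-0.52213027,0.20699117,0.47732465,1.58373077,-0.09427073,1.3751247,1.19707899],[0.57634033,0.0128996,0.4010321],[-1.67239386e-04,1.68501977e-01,9.85700678e-01,-1.10903567e-03]),
([-0.53986693,0.4413437,0.4048491,1.72399553,-0.19905606,1.01518551,1.17240099],[0.62105481,0.08783446,0.20667926],[8.43028569e-04,1.66171805e-01,9.86096443e-01,1.62023996e-04]),
([-0.70365111,0.48383556,0.63872959,1.7345389,-0.33084714,1.02939741,0.30848681],[0.62170211,0.08925617,0.20608399],[7.58516164e-04,6.10913369e-01,7.91695618e-01,1.52604865e-03]),
]
def rz(a): return Ro.from_euler('z',a).as_matrix()
def ry(a): return Ro.from_euler('y',a).as_matrix()
def fk(q,prm,sg=(1,1,1,1,1,1,1)):
    q=np.array(q)*sg; b,tl=prm[0],prm[1]
    v=prm[2:].reshape(4,3)
    R=rz(b+q[0])@ry(q[1]); p=np.array([0,0,0.]); p=p+rz(b+q[0])@np.array([prm[2],prm[3],prm[4]])
    R=R@rz(q[2]); p=p+R@prm[5:8]; R=R@ry(q[3]); R=R@rz(q[4]); p=p+R@prm[8:11]; R=R@ry(q[5])@rz(q[6]+tl); p=p+R@np.array([0,0,prm[11]])
    return p,R
def orient(q,b,tl,sg):
    q=np.array(q)*sg
    return rz(b+q[0])@ry(q[1])@rz(q[2])@ry(q[3])@rz(q[4])@ry(q[5])@rz(q[6]+tl)
E
python3 - <<'E'
from fk import *
from h import bot,q2R
import itertools
o=bot.get_obs()
S.append((o['q'],o['eef_pos'],o['tool_rot']))
S.append(([-0.66767998,0.06863332,0.69089345,2.2792397,0.22370808,0.30326152,1.15731595],[0.5485031,-0.09202471,0.22031367],[0.258,0.11,0.96,-0.03]))
S.append(([-0.73228918,0.49512407,0.68247981,1.73635442,-0.35791362,1.03356747,0.15443096],[0.62201572,0.08930603,0.20584427],[0.001,0.679,0.734,0.002]))
S.append(([-0.77361037,0.40341227,0.73449273,1.62310683,-0.28494514,1.21986121,0.09614372],[0.6220194,0.08869886,0.30643337],[0.001,0.679,0.734,0.002]))
best=[]
for sg in itertools.product((1,-1),repeat=4):
    s=np.array([sg[0],1,sg[1],1,sg[2],1,sg[3]])
    def f(x): return np.concatenate([(orient(q,x[0],x[1],s)-q2R(np.array(r)/np.linalg.norm(r))).ravel() for q,p,r in S])
    for x0 in itertools.product((0,1.57,3.14,-1.57),repeat=2):
        r=least_squares(f,x0); best.append((r.cost,sg,r.x))
best.sort(key=lambda t:t[0]); print(best[0],best[1][0],[b for b in best if b[1]!=best[0][1]][0][0])
_,sg,x=best[0]; s=np.array([sg[0],1,sg[1],1,sg[2],1,sg[3]])
def g(v): return np.concatenate([fk(q,np.r_[x,v],s)[0]-p for q,p,r in S])
r=least_squares(g,[0,0,.3,0,0,.4,0,0,.4,.2]); print(r.x,np.abs(r.fun).max())
np.savez('fk.npz',prm=np.r_[x,r.x],s=s)
E
```

```text
(np.float64(2.1598566982579153e-06), (-1, -1, -1, -1), array([9.47825470e-04, 1.57181589e+00])) 2.159856698258001e-06 1.520565929030682Traceback (most recent call last):
  File "<stdin>", line 18, in <module>
    return func(*args, **kwargs)
    vector_fun = VectorFunction(
        fun_wrapped,
    ...<6 lines>...
        workers=workers
    )
    self._update_fun()
    ~~~~~~~~~~~~~~~~^^
    self.f = self.fun_wrapped(xp_copy(self.x))
             ~~~~~~~~~~~~~~~~^^^^^^^^^^^^^^^^^
    return np.atleast_1d(self.fun(x))
                         ~~~~~~~~^^^
    return self.f(x, *self.args, **self.kwargs)
           ~~~~~~^^^^^^^^^^^^^^^^^^^^^^^^^^^^^^
  File "<stdin>", line 17, in g
  File "fk.py", line 13, in fk
    v=prm[2:].reshape(4,3)
ValueError: cannot reshape array of size 10 into shape (4,3)
```

```bash
sed -i '/reshape(4,3)/d' fk.py; sed -i 's/^def fk(q,prm,sg=.*/def fk(q,prm,sg=(-1,1,-1,1,-1,1,-1)):/; s/R=R@ry(q\[5\])@rz(q\[6\]+tl); p=p+R@np.array(\[0,0,prm\[11\]\])/R=R@ry(q[5]); p=p+R@np.array([prm[12],prm[13],prm[11]]); R=R@rz(q[6]+tl)/' fk.py
cat >> fk.py <<'E'
S+=[([-0.66767998,0.06863332,0.69089345,2.2792397,0.22370808,0.30326152,1.15731595],[0.5485031,-0.09202471,0.22031367],None),
([-0.4640535,0.21805928,0.52606211,2.2573364,-0.02968006,0.1789415,1.3941201],[0.57659188,-0.09880978,0.1757535],None),
([-0.73228918,0.49512407,0.68247981,1.73635442,-0.35791362,1.03356747,0.15443096],[0.62201572,0.08930603,0.20584427],None),
([-0.77361037,0.40341227,0.73449273,1.62310683,-0.28494514,1.21986121,0.09614372],[0.6220194,0.08869886,0.30643337],None)]
def fitfk():
    g=lambda v: np.concatenate([np.r_[[ (fk(q,np.r_[.00095,1.57182,v])[0]-p) for q,p,r in S]].ravel(),v[[0,1,3,4,6,7,10,11]]*.003])
    r=least_squares(g,[0,0,.3,0,0,.4,0,0,.4,.2,0,0]); return np.r_[.00095,1.57182,r.x],np.abs(r.fun[:3*len(S)]).max()
E
python3 - <<'E'
from fk import *
prm,e=fitfk(); print(prm.round(4),e); np.save('prm.npy',prm)
E
```

```text
[ 1.0000e-03  1.5718e+00 -1.0000e-04 -3.0700e-02  2.8660e-01 -1.0000e-04
 -3.1500e-02  5.4180e-01 -1.0000e-04 -3.0000e-04  4.7250e-01  3.2670e-01
 -1.0000e-04 -3.0000e-04] 5.8043996310168725e-05
```

```bash
cat > ik.py <<'E'
from fk import *
import numpy as np
prm=np.load('prm.npy')
lo=np.array([-2.96,-.34,-1.41,.24,-1.37,.17,-2.96]);hi=np.array([2.96,2.1,1.46,2.44,4.51,1.92,2.96])
def pose(h,cw,beta,flip=False,yaw=-13.,lean=30.,C=np.array([0.6097,-0.1067,0.1155])):
    y=np.radians(yaw);l=np.radians(lean)
    nn=np.array([-np.sin(l)*np.cos(y),-np.sin(l)*np.sin(y),np.cos(l)])
    xs=np.array([np.cos(l)*np.cos(y),np.cos(l)*np.sin(y),np.sin(l)])
    Q=Ro.from_rotvec(-cw*nn); bx=Q.apply(xs); by=np.cross(nn,bx)
    z=-(np.cos(beta)*nn+np.sin(beta)*bx)   # beta>0: tool body leans toward pointer
    Y=-by if flip else by
    R=np.c_[np.cross(Y,z),Y,z]
    return C+nn*(0.033+h)+0.019*z,R
def ik(p,R,seed,mg=.02):
    def f(q):
        a,B=fk(q,prm); return np.r_[(a-p)*5,Ro.from_matrix(B@R.T).as_rotvec(),(q-seed)*1e-3]
    r=least_squares(f,np.clip(seed,lo+mg+1e-3,hi-mg-1e-3),bounds=(lo+mg,hi-mg)); return r.x,np.abs(r.fun[:6]).max()
E
python3 - <<'E'
from ik import *
q0=np.array([-0.4640535,0.21805928,0.52606211,2.2573364,-0.02968006,0.1789415,1.3941201])
rng=np.random.default_rng(0)
seeds=[q0]+[q0+rng.normal(size=7)*[.5,.3,.5,.2,1.,.3,1.] for _ in range(12)]
for beta in (0,.1,.2,.3):
  for cw,h in ((0,.003),(1.25,.015),(1.25,.003)):
    best=None
    for s in seeds:
        q,e=ik(*pose(h,cw,beta),np.array(s))
        if e<4e-3 and (best is None or abs(q-q0).max()<abs(best-q0).max()): best=q
    print(beta,cw,h,None if best is None else best.round(2))
E
```

```text
0 0 0.003 [ 0.16  0.33 -0.17  2.2   1.01  0.19  0.39]
0 1.25 0.015 [-0.63  0.38  0.78  2.25 -1.13  0.19  1.21]
0 1.25 0.003 [-0.6   0.41  0.75  2.24 -1.26  0.19  1.33]
0.1 0 0.003 [-0.29  0.35  0.37  2.16 -0.21  0.24  1.57]
0.1 1.25 0.015 [-0.23  0.31  0.36  2.21 -0.82  0.19  0.98]
0.1 1.25 0.003 [-0.24  0.35  0.39  2.21 -0.98  0.19  1.14]
0.2 0 0.003 [-0.27  0.37  0.37  2.09 -0.21  0.39  1.58]
0.2 1.25 0.015 [ 0.27  0.32 -0.14  2.16 -0.51  0.22  0.76]
0.2 1.25 0.003 [ 0.29  0.35 -0.16  2.15 -0.51  0.2   0.76]
0.3 0 0.003 [-0.17  0.39  0.27  2.01 -0.13  0.53  1.52]
0.3 1.25 0.015 [ 0.45  0.35 -0.29  2.12 -0.62  0.3   0.93]
0.3 1.25 0.003 [ 0.47  0.38 -0.31  2.11 -0.6   0.28  0.92]
```

Run:
```python
from ik import *
q0=np.array([-0.4640535,0.21805928,0.52606211,2.2573364,-0.02968006,0.1789415,1.3941201])
def step(q,p,R):
    for _ in range(15):
        a,B=fk(q,prm); e=np.r_[p-a,Ro.from_matrix(R@B.T).as_rotvec()]
        if abs(e).max()<1e-5: break
        J=np.zeros((6,7))
        for i in range(7):
            d=q.copy();d[i]+=1e-6;a2,B2=fk(d,prm);J[:,i]=np.r_[(a2-a),Ro.from_matrix(B2@B.T).as_rotvec()]/1e-6
        q=q+J.T@np.linalg.solve(J@J.T+1e-6*np.eye(6),e)
    return q
for beta in (.2,.25,.3):
    q=q0.copy()
    P=[pose(.045,0,b) for b in np.linspace(0,beta,6)]+[pose(h,0,beta) for h in np.linspace(.045,.005,6)]+[pose(h,0,beta) for h in np.linspace(.005,.016,4)]+[pose(.016,c,beta) for c in np.linspace(0,1.25,11)]+[pose(h,1.25,beta) for h in (.01,.004)]
    for i,(p,R) in enumerate(P):
        q=step(q,p,R)
        if i in (5,11,15,19,22,26,28): print(beta,i,q.round(2))
```

```text
0.2 5 [-0.31  0.28  0.4   2.11 -0.12  0.46  1.5 ]
0.2 11 [-0.25  0.37  0.35  2.09 -0.18  0.39  1.56]
0.2 15 [-0.27  0.34  0.37  2.09 -0.17  0.41  1.55]
0.2 19 [-0.21  0.34  0.34  2.11 -0.37  0.4   1.41]
0.2 22 [-0.15  0.33  0.31  2.13 -0.59  0.36  1.28]
0.2 26 [-0.05  0.32  0.23  2.18 -0.92  0.28  1.14]
0.2 28 [-0.01  0.34  0.19  2.17 -0.96  0.27  1.18]
0.25 5 [-0.29  0.3   0.39  2.07 -0.14  0.53  1.52]
0.25 11 [-0.24  0.38  0.35  2.05 -0.19  0.47  1.57]
0.25 15 [-0.26  0.36  0.36  2.06 -0.18  0.48  1.56]
0.25 19 [-0.19  0.35  0.34  2.07 -0.39  0.47  1.44]
0.25 22 [-0.11  0.34  0.3   2.1  -0.62  0.43  1.32]
0.25 26 [-0.    0.33  0.21  2.17 -0.98  0.35  1.22]
0.25 28 [ 0.03  0.35  0.18  2.16 -1.01  0.33  1.26]
0.3 5 [-0.28  0.31  0.38  2.04 -0.15  0.6   1.53]
0.3 11 [-0.24  0.4   0.35  2.02 -0.2   0.54  1.58]
0.3 15 [-0.25  0.37  0.36  2.02 -0.18  0.55  1.57]
0.3 19 [-0.17  0.37  0.34  2.04 -0.41  0.54  1.46]
0.3 22 [-0.08  0.36  0.3   2.07 -0.64  0.5   1.36]
0.3 26 [ 0.04  0.34  0.2   2.15 -1.02  0.41  1.29]
0.3 28 [ 0.06  0.36  0.18  2.14 -1.05  0.4   1.32]
```

Run:
```python
from ik import *
from h import bot,q2R
o=bot.get_obs();a,B=o['eef_pos'],q2R(o['tool_rot'])
def show(n,p,R):
    global a,B
    print(n,((p-a)*1e3).round(1),Ro.from_matrix(R@B.T).as_rotvec().round(4)); a,B=p,R
show('tilt',*pose(.045,0,.25)); show('down',*pose(.005,0,.25)); show('out',*pose(.0165,0,.25))
p0=pose(.0165,0,.25)
for c in np.linspace(0,1.24,9)[1:]: show('c%.2f'%c,*pose(.0165,c,.25))
show('in',*pose(.004,1.24,.25))
```

```text
tilt [  0.1  -0.3 -10.9] [0.0583 0.2447 0.0007]
down [ 19.5  -4.5 -34.6] [0. 0. 0.]
out [-5.6  1.3 10. ] [0. 0. 0.]
c0.15 [0.2 0.7 0. ] [ 0.0755 -0.0174 -0.1342]
c0.31 [0.3 0.7 0.1] [ 0.0755 -0.0174 -0.1342]
c0.46 [0.4 0.6 0.1] [ 0.0755 -0.0174 -0.1342]
c0.62 [0.5 0.5 0.2] [ 0.0755 -0.0174 -0.1342]
c0.78 [0.5 0.5 0.2] [ 0.0755 -0.0174 -0.1342]
c0.93 [0.6 0.4 0.3] [ 0.0755 -0.0174 -0.1342]
c1.08 [0.6 0.3 0.3] [ 0.0755 -0.0174 -0.1342]
c1.24 [0.6 0.2 0.3] [ 0.0755 -0.0174 -0.1342]
in [  6.1  -1.4 -10.8] [0. 0. 0.]
```

Call:
move_arm --increments "0.6 0 0 -3 0.0190 0.080 0; 0.6 0 0 -4 0.0190 0.080 0; 0.6 0 0 -4 0.0200 0.085 0; 0.6 6.5 -1.5 -11.5 0 0 0; 0.6 6.5 -1.5 -11.5 0 0 0; 0.6 6.5 -1.5 -11.5 0 0 0; 0.6 0 0 0 0 0 0; 0.6 0 0 0 0 0 0"

```text
t: 12.65
eef_pos: [0.5958, -0.1035, 0.1297]
tool_rot: [0.135, 0.113, 0.984, -0.016]
contact_force: [-0.2, 0.1, 0.7]
gripper_width: 0.603
```

Run:
```python
from ik import *
from h import *
o=bot.get_obs();a,B=o['eef_pos'],q2R(o['tool_rot']);p,R=pose(.005,0,.25)
print(o['t'],o['q'],(p-a)*1e3,Ro.from_matrix(R@B.T).as_rotvec(),o['contact_force'])
snap('wrist','w8');snap('side','s8');crop('w8',150,130,360,330,'c10',3);crop('s8',180,150,330,290,'c11',4)
```

```text
12.65 [-0.25006439  0.38148368  0.35817543  2.05322467 -0.19385713  0.46583701
  1.57141837] [ 0.42517969 -0.03496747  0.43716725] [ 0.00077896 -0.00111075  0.00099332] [-0.24585675  0.09989442  0.71210774]
```

View pics/c10.png

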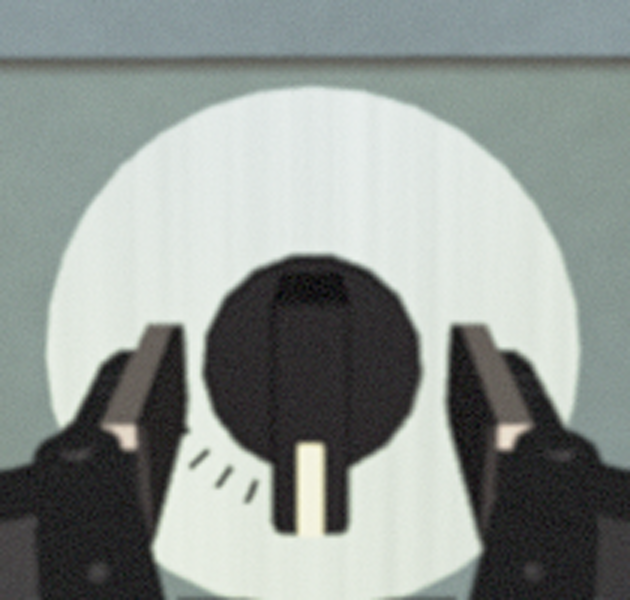

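View pics/c11.png

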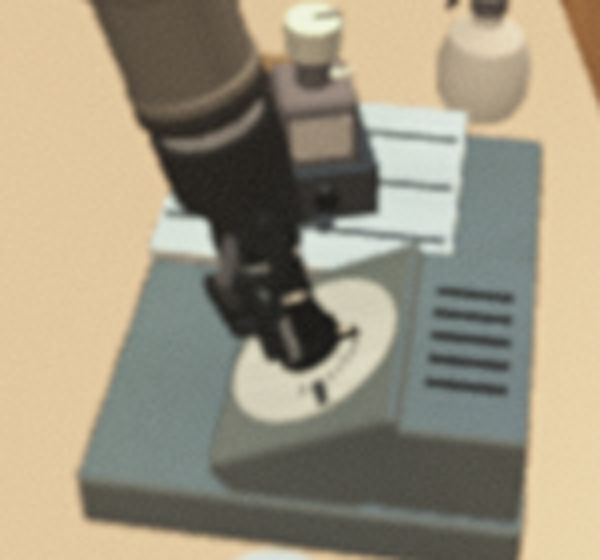

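Call:
move_arm --increments "0 0 0 0 0 0 0; 0 0 0 0 0 0 0; 0 0 0 0 0 0 0; 0 0 0 0 0 0 0; 0 0 0 0 0 0 0; 0 0 0 0 0 0 0; 0 0 0 0 0 0 0; 0 0 0 0 0 0 0" --newtons 60

```text
t: 13.75
eef_pos: [0.5958, -0.1044, 0.1303]
tool_rot: [0.135, 0.113, 0.984, -0.016]
contact_force: [-4.0, -1.8, 5.4]
gripper_width: 0.147
```

Run:
```python
from h import *
o=bot.get_obs();print(o['eef_pos'],o['contact_force'],o['torque'],o['gripper_width'])
```

```text
[ 0.59582727 -0.10441488  0.13030512] [-3.99654451 -1.81220259  5.39038594] [-0.36955835  0.68975173 -0.01538818] 0.14669439528047082
```

Call:
move_arm --increments "0 -1.5 0.3 2.6 0 0 0; 0 -1.5 0.3 2.6 0 0 0; 0 -1.5 0.4 2.6 0 0 0; 0 -1.1 0.3 2.2 0 0 0; 0 0 0 0 0 0 0; 0 0 0 0 0 0 0; 0 0 0 0 0 0 0; 0 0 0 0 0 0 0"

```text
t: 14.75
eef_pos: [0.5903, -0.1031, 0.1401]
tool_rot: [0.135, 0.113, 0.984, -0.016]
contact_force: [-1.0, -4.7, 1.3]
gripper_width: 0.148
```

Run:
```python
from h import *
o=bot.get_obs();print(o['eef_pos'],o['contact_force'],o['torque'],o['gripper_width'])
snap('side','s9');crop('s9',180,150,330,290,'c12',4);snap('wrist','w9');crop('w9',150,130,360,330,'c13',3)
```

```text
[ 0.59028527 -0.10305976  0.14011881] [-0.95073492 -4.65346889  1.27876108] [-0.96171436  0.36100036 -0.20101285] 0.147658459153971
```

View pics/c13.png

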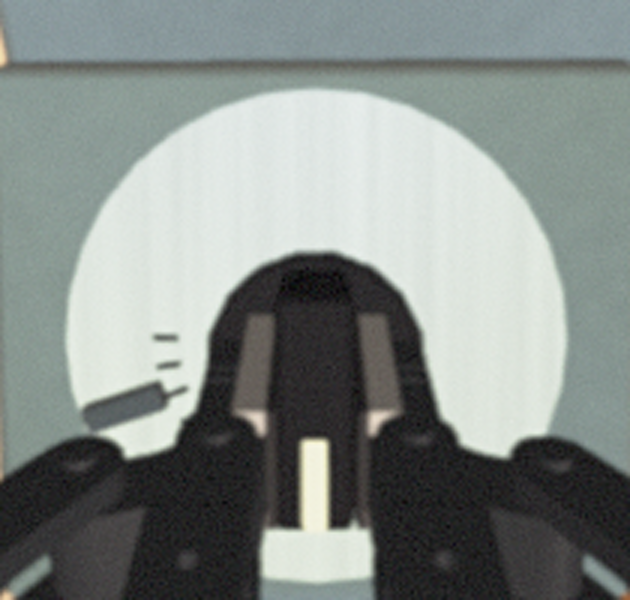

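Call:
move_arm --increments "0 0.2 0.7 0 0.0755 -0.0174 -0.1342; 0 0.3 0.7 0.1 0.0755 -0.0174 -0.1342; 0 0.4 0.6 0.1 0.0755 -0.0174 -0.1342; 0 0.5 0.5 0.2 0.0755 -0.0174 -0.1342; 0 0.5 0.5 0.2 0.0755 -0.0174 -0.1342; 0 0.6 0.4 0.3 0.0755 -0.0174 -0.1342; 0 0.6 0.3 0.3 0.0755 -0.0174 -0.1342; 0 0 0 0 0 0 0"

```text
t: 15.85
eef_pos: [0.5933, -0.1, 0.1411]
tool_rot: [0.138, 0.572, 0.788, 0.18]
contact_force: [-2.7, -5.8, 2.2]
gripper_width: 0.149
```

Call:
move_arm --increments "0 0.6 0.2 0.3 0.0755 -0.0174 -0.1342; 0 0 0 0 0 0 0; 0 0 0 0 0 0 0; 0 0 0 0 0 0 0; 0 0 0 0 0 0 0; 0 0 0 0 0 0 0; 0 0 0 0 0 0 0; 0 0 0 0 0 0 0"

```text
t: 16.85
eef_pos: [0.5939, -0.0999, 0.1412]
tool_rot: [0.135, 0.625, 0.741, 0.204]
contact_force: [-2.7, -6.7, 0.2]
gripper_width: 0.155
```

Run:
```python
from ik import *
from h import *
o=bot.get_obs();print(o['t'],o['q'],o['eef_pos'],o['contact_force'],o['torque'],o['gripper_width'])
p,R=pose(.0165,1.24,.25);print((p-o['eef_pos'])*1e3,Ro.from_matrix(R@q2R(o['tool_rot']).T).as_rotvec())
snap('side','s10');crop('s10',180,150,330,290,'c14',5);snap('wrist','w10');crop('w10',130,110,360,330,'c15',3)
```

```text
16.85 [-0.00896017  0.32641459  0.22145763  2.16552524 -0.9676646   0.35003924
  1.22571747] [ 0.59392877 -0.09990644  0.1412271 ] [-2.67995742 -6.70968466  0.22938977] [-1.4580054   0.94194018 -0.67713993] 0.15542788826737958
[0.33608785 1.33269273 0.43482493] [ 0.00289405 -0.0014434  -0.0011589 ]
```

View pics/c15.png

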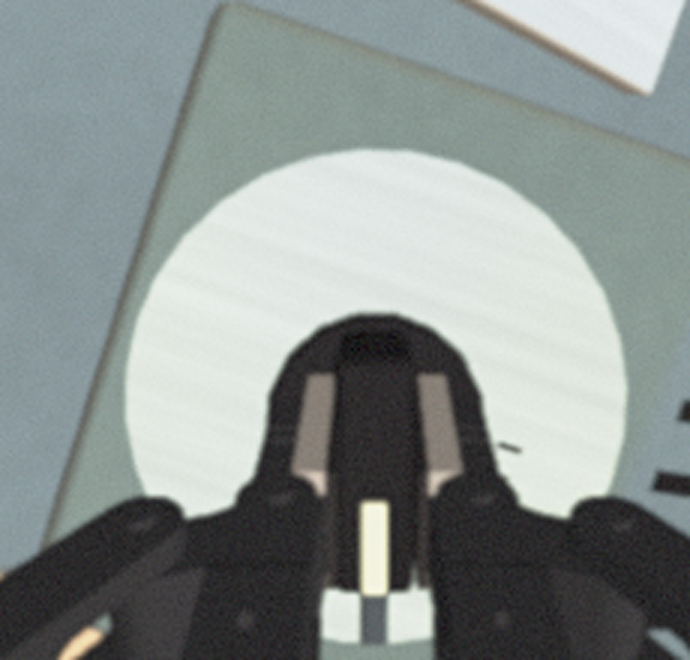

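View pics/c14.png

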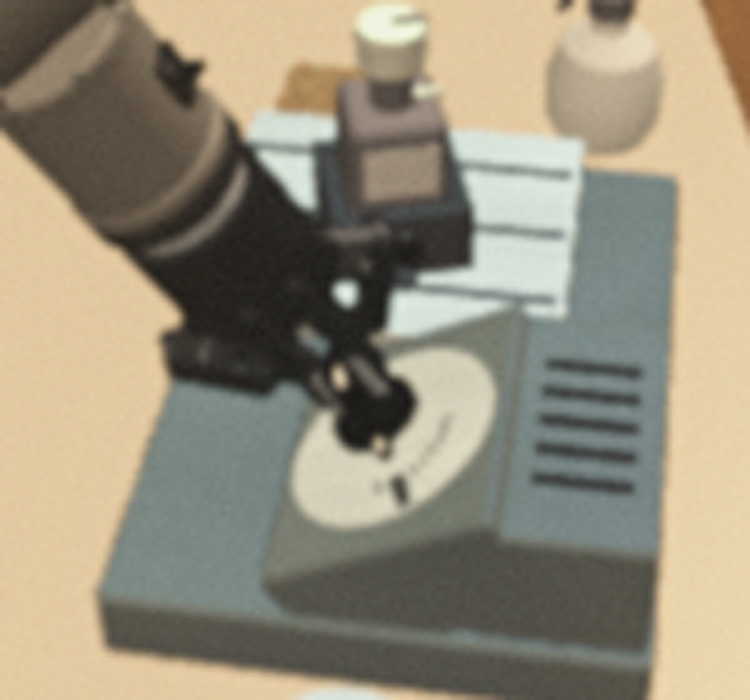

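Call:
move_arm --increments "0 1.5 -0.3 -2.6 0 0 0; 0 1.5 -0.3 -2.6 0 0 0; 0 1.5 -0.4 -2.6 0 0 0; 0 1.2 -0.3 -2.2 0 0 0; 0 0.4 -0.1 -0.7 0 0 0; 0 0 0 0 0 0 0; 0 0 0 0 0 0 0; 0 0 0 0 0 0 0"

```text
t: 17.95
eef_pos: [0.5994, -0.1011, 0.1316]
tool_rot: [0.135, 0.625, 0.741, 0.205]
contact_force: [-15.6, -5.9, 17.3]
gripper_width: 0.151
```

Run:
```python
from ik import *
from h import *
o=bot.get_obs();print(o['t'],o['q'],o['eef_pos'],o['contact_force'],o['torque'],o['gripper_width'])
p,R=pose(.005,1.24,.25);print((p-o['eef_pos'])*1e3)
snap('wrist','w11');crop('w11',130,110,360,330,'c16',3)
```

```text
17.95 [ 0.01756014  0.35054783  0.19343716  2.15806843 -1.00504641  0.33745795
  1.26612526] [ 0.59935475 -0.10112906  0.13164632] [-15.64990222  -5.91597129  17.27468839] [-0.89038404  1.65298859 -0.17899858] 0.15068355198089814
[0.51273949 1.26183997 0.0563137 ]
```

View pics/c16.png

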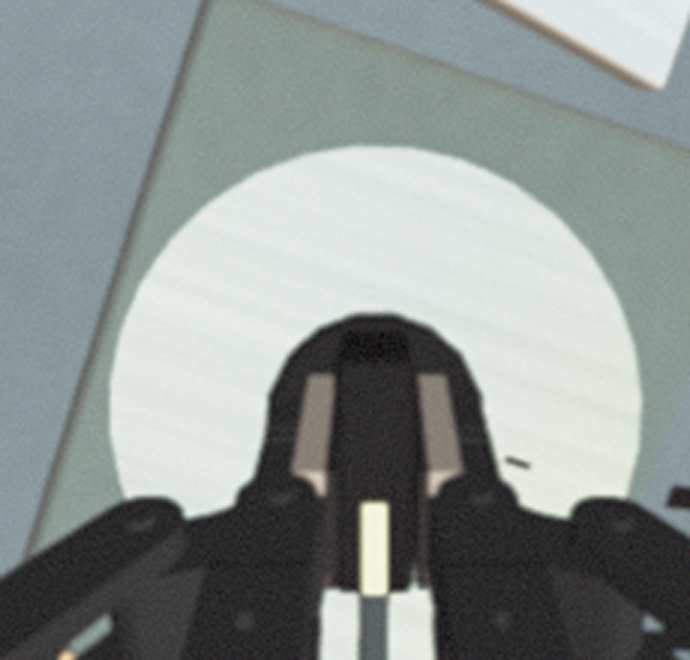

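Run:
```python
from h import *
print(q2R(bot.get_obs()['tool_rot'])[:,2]*-20)
```

```text
[-9.11880028 -2.68435322 17.59663972]
```

Call:
move_arm --increments "0.6 0 0 0 0 0 0; 0.6 0 0 0 0 0 0; 0.6 0 0 0 0 0 0; 0.6 0 0 0 0 0 0; 0.6 0 0 0 0 0 0; 0.6 0 0 0 0 0 0; 0.6 0 0 0 0 0 0; 0.6 0 0 0 0 0 0"

```text
t: 19.0
eef_pos: [0.6002, -0.0998, 0.1306]
tool_rot: [0.134, 0.626, 0.74, 0.205]
contact_force: [0.3, 0.1, -0.9]
gripper_width: 0.601
```

Call:
move_arm --increments "0.6 -5 -1 9 0 0 0; 0.6 -9 -2 18 0 0 0; 0.6 -9 -2 18 0 0 0; 0.6 -9 -2 18 0 0 0; 0.6 -9 -2 18 0 0 0; 0.6 0 0 18 0 0 0; 0.6 0 0 18 0 0 0; 0.6 0 0 0 0 0 0"

```text
t: 20.0
eef_pos: [0.5598, -0.109, 0.2495]
tool_rot: [0.136, 0.626, 0.74, 0.206]
contact_force: [0.1, 0.4, 0.1]
gripper_width: 0.599
```

Run:
```python
from m import *
from plan import goal
o=bot.get_obs();print(o['t'],o['q'],o['eef_pos'],o['contact_force'])
snap('wrist','w12');snap('top','t12');snap('side','s12');crop('t12',190,130,350,260,'c17',5);crop('s12',180,140,330,280,'c18',4)
W,ok,p,pos,rot=cloud('wrist','w12');_,_,nn,xs,ys=goal(0);C=np.array([.6097,-.1067,.1155])
q=W[ok]-C;h=q@nn;rr=np.hypot(q@xs,q@ys);print('bar top',np.percentile(h[rr<.006],[10,50,90]))
m=ok&(abs(W[...,2]-.242)<.012)&(np.hypot(W[...,0]-.621,W[...,1]-.0886)<.017); print(m.sum(),np.median(W[m],0) if m.any() else 0)
```

```text
20.0 [-0.17528936  0.10120472  0.4223435   2.14131878 -0.57465249  0.53819696
  0.84627222] [ 0.55975545 -0.10904955  0.2494918 ] [0.08271548 0.35482203 0.05948562]
bar top [0.04309765 0.04387517 0.04494585]
0 0
```

View pics/w12.png

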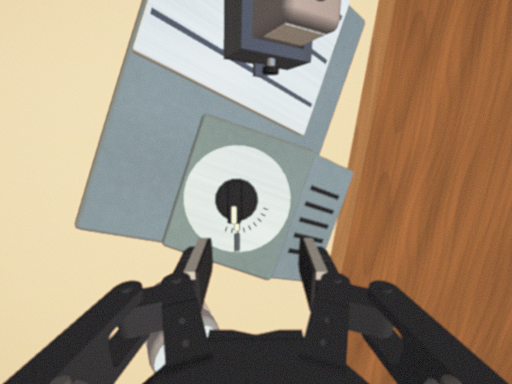

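View pics/c18.png

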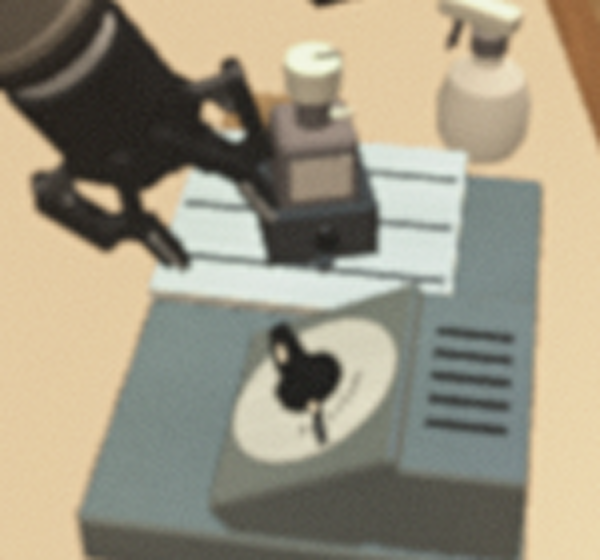

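Run:
```python
from h import *
crop('w12',190,150,290,260,'c19',5)
print(bot.hand_in())
```

```text
the job is handed in; nothing more can be done
None
```

View pics/c19.png

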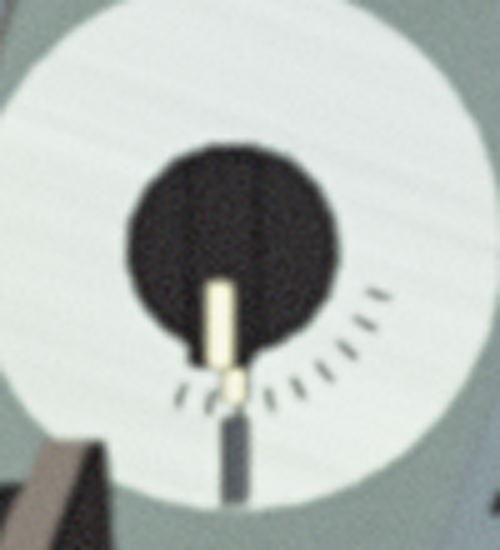

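I locked the bottle cap and set the shaker timer to the marker. I handed the job in with the clock at about 20 s of the 51 s allowed; `hand_in` gives no verdict.

- **Cap:** I pressed it down with about 13–14 N and turned it 1.15 rad clockwise, until its rib lined up with the bottle's faces, then let go. It sprang back to its full height, with the top measured at 0.2418 m. The pictures show the rib in line with the ridge.
- **Timer knob:** I pulled it out about 11 mm, turned it 1.24 rad and pushed it back in until it met a stop, at about 23 N. My marker estimates were 1.22 to 1.27 rad. In the last picture the pointer nose lines up with the marker, and the top of the bar is 43.9 mm above the panel (45 mm expected with the knob fully in).
- **Gripper tilt:** To stay inside a wrist joint's range, I held the knob with the gripper tilted 0.25 rad along the bar. The grip did not slip.
- **Hands off:** The gripper was clear and the contact force near zero at the end. I saw no contact with the marker, tin, spray bottle or sanding block, but did not measure whether any had moved.
- **Disagreements:** The two dial-centre estimates differed by about 1.5–2.5 mm. The top camera gave a panel lean of 25°, while the wrist camera gave 30°, which I used. My last height check on the cap found no points because the cap was out of view, so its height comes from the earlier picture.

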